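# Load the large drying plate into the cassette

## Task

Pick up the larger of the two round metal plates by its upright lug and slide it flat into the middle slot of the drying cassette, the empty slot just above the one that already holds a white porcelain disc. Push it fully home so that the whole disc lies on the two rails of that slot with its lug sticking out of the mouth, and let go. Leave the small plate where it lies.

Things in the scene. Friction and masses are not known exactly. Their poses are not given: they have to be found in the camera images.
- large_plate: The plate to load: flat steel disc 80 mm across, 4 mm thick, about 90 g, flat on the bench. Origin: centre of its underside; z up. A neck (12 mm wide, 4 mm thick) runs to its -x side and ends in an upright lug to hold it by: centred at x = -68 mm, y = 0, 20 mm long along x, 12 mm wide along y, top 36 mm above the underside; its flat sides face +y and -y.
- small_plate: Bystander of the same shape but smaller, not to be moved: disc 50 mm across, 4 mm thick, lug centred at x = -53 mm, 20 x 12 mm, top at 36 mm. Origin and axes as for the large plate.
- cassette: Fixed open-topped frame on a stand of varying height. Origin: under its floor's centre; mouth to its -x. Three slots, each two level rails (left, right) 37 mm wide, 4 mm thick, 30 mm apart, x = -40 to 48; upper faces at z = 20, 56, 92 mm (32 clear). Corner posts 104 mm apart inside, 112 high. Two back stops at x = 45. A white disc, 80 mm across, 5 thick, lies in the lowest slot.
- middle_slot (a point): Where the centre of the large plate's underside belongs in the middle slot: level with the rails' upper faces, at x = 0, y = 0, z = 56 mm of the cassette. Axes as the cassette's: slide the plate in along +x; the mouth is at x = -40 mm.

How it is judged (in metres and radians):
At the end, for the whole second after the job is handed in: The large plate lies flat (within 6 degrees) and at rest on the rails of the middle slot, its disc's centre within 15 mm along the slot and 16 mm across it of the middle-slot point and at rail height (6 mm below to 7 mm above), and it is released (x of large_plate in the frame of cassette between -0.015 and 0.015 m and y of large_plate in the frame of cassette between -0.016 and 0.016 m and z of large_plate in the frame of cassette between 0.05 and 0.063 m and angle between large_plate's own z axis and vertical below 0.1 rad and linear speed of large_plate below 0.02 m/s); the robot touches nothing.
It fails at once if the small plate is moved by more than 30 mm (distance of small_plate from where it was at the start of the episode above 0.03 m).
It also fails if it takes over 48 s, if anything falls off the work surface, if the arm or the gripper's body presses on something with over 40 N, if the wrist force passes 120 N, or if a joint passes its speed limit or range.

## Robot

A 6-joint arm with a two-finger parallel gripper is mounted at the origin on the work surface. World frame = base frame: x ahead of the robot, y to its left, z up, the work surface at z = 0. Lengths are in mm, angles in rad, forces in N, time in s.
With the tool pointing down it reaches from about 325 to 900 mm from the base axis. Payload 6.1 kg.
Tool frame: the origin (TCP) lies at the very end of the fingers, on their centre line; the grasp point (between the pads) lies 19 mm behind it; z points along the fingers, y is the line along which they close (so a half turn about z gives the same grasp; the last joint's range is limited). The gripper opens to 85 mm and grips with 20 to 120 N. Pads are 22 mm wide; open, the fingers measure 114 mm over their backs; the gripper's body (76 mm by 85 mm) begins 54 mm behind the grasp point. The pads swing forward as they close: fully open they stand 13 mm farther back than shut.
Start: joints at [-1.372, 0.22, 1.526, -0, 1.395, -0.126], TCP at [199.442, -592.316, 231.3] pointing down, gripper open.
Joint ranges: [-2.98, 2.98], [-0.91, 2.08], [0.09, 2.57], [-1.24, 4.39], [0.2, 2.65], [-2.68, 2.68]. Speed limits (rad/s): [2.57, 2.57, 3.01, 3.14, 3.14, 3.14].

## Interface

Orientations are given as a unit quaternion [x, y, z, w].
In Python, from station import state, read_camera, hand_in gives the robot as it stands. The module is installed in compiled form; this text tells all that it offers.
- The arm moves only by the tool servo_tool, never from a script. Its argument "moves" is a list of rows, each an object with "slide": the shift along the tool's x, y, z in cm, a list of three; "twist": the turn, a rotation vector about the tool's x, y, z in degrees, a list of three; "claw": the finger opening in cm, from 0 to 8.54. A call has 1 to 10 rows; each row shifts and turns the commanded pose from where the row before left it, along the tool's axes as they then stand; what a row does not reach is not made up. A row lasts 1/12 s, in which the tool goes at most 41.7 mm and 7.16 degrees, less where a joint would pass 70% of its speed; a pose out of reach is approached as far as the arm can. A call with a gripper value outside its range is refused whole. The fingers move at their own pace and stop on an object; "squeeze" is the grip in N (left out, the last holds). Time passes only in rows, so rows that do not move let the fingers close. It gives the time, the measured TCP pose, the force, the opening and the grip force at its end, in the units of the state.
- state(): the state, without advancing time (a new reading comes with each control period).
- read_camera(name): name is "side" or "top"; returns a dict with "frame" (384x512x3 uint8, red, green, blue), "intrinsics" (3x3 intrinsics, pixels), "eye" and "rotation" of the camera in the world. Camera axes: x right, y down, z forward; pixel columns grow to the right and rows downward; lengths in mm; the calibration is good to about 2 mm. A picture is of the moment at which its call begins. There is no depth.
- hand_in(): hands the job in; it is judged then, once.
The state is a dict: "clock": time; "joints": joint angles; "joint_velocities": joint speeds; "joint_torque": joint torques, N m; "tool_pos": TCP position; "tool_rot": TCP orientation; "contact_force": force on the tool from outside, world axes, zero at the start; "ft_torque": the same for the moment, N m; "finger_gap": opening from 0.0 (shut) to 1.0 (fully open); "finger_force": force on a finger pad.
Only numpy, scipy, OpenCV 4.12 (cv2) and the standard library are available. Lean on these libraries where they do the work, as an engineer would, in place of code of your own. Each camera call takes 0.05 s, during which the arm holds its last target. There are 200 camera calls.

## Working session

There is one attempt and no reset: what is moved stays moved. The work goes in short steps, Python scripts to look and compute and a tool call to move; the robot and the scene stay as the last step left them, time stands still between calls to the robot, and variables do not carry over. Pictures are saved under pics/ and viewed, at most 10 in all, crops included, and the job is handed in when it is done.

Besides the shell and the picture viewer there is one more tool, called after "Call:" as name([rows], argument=value, ...), one row to a line, values as JSON. servo_tool: Moves the arm, as the interface text tells. Its arguments: {"type":"object","properties":{"moves":{"type":"array","items":{"type":"object","properties":{"slide":{"type":"array","items":{"type":"number"}},"twist":{"type":"array","items":{"type":"number"}},"claw":{"type":"number"}}}},"squeeze":{"type":"number"}},"required":["moves"]}

```bash
mkdir -p pics
python3 - <<'E'
from station import state, read_camera
import cv2,pickle,numpy as np
d={}
for n in("side","top"):
    r=read_camera(n);d[n]=r;cv2.imwrite(f"pics/{n}0.png",r["frame"][:,:,::-1])
    print(n,np.round(r["intrinsics"],1).tolist(),np.round(r["eye"],1),np.round(r["rotation"],3).tolist())
pickle.dump(d,open("c0.pkl","wb"))
s=state();print(s["clock"],s["tool_pos"],s["tool_rot"])
E
```

```text
side [[347.7, 0.0, 256.8], [0.0, 347.7, 183.8], [0.0, 0.0, 1.0]] [204.5 419.9 518.6] [-0.316, 0.831, -0.433, 0.153]
top [[376.7, 0.0, 255.2], [0.0, 376.7, 190.7], [0.0, 0.0, 1.0]] [550.4 -28.4 844.9] [-0.697, 0.717, -0.019, 0.007]
0.1 [ 199.33175285 -591.79130666  230.29613558] [ 9.86841607e-01  1.61687540e-01 -4.55990770e-05 -8.83085111e-04]
```

View pics/side0.png

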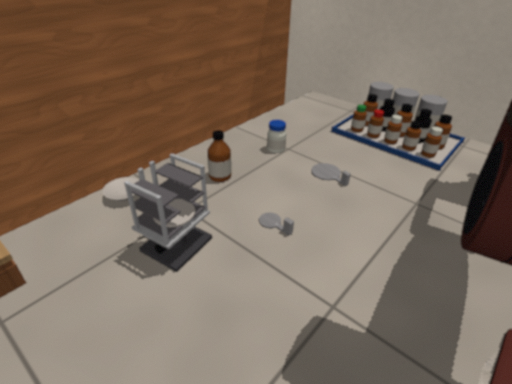

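View pics/top0.png

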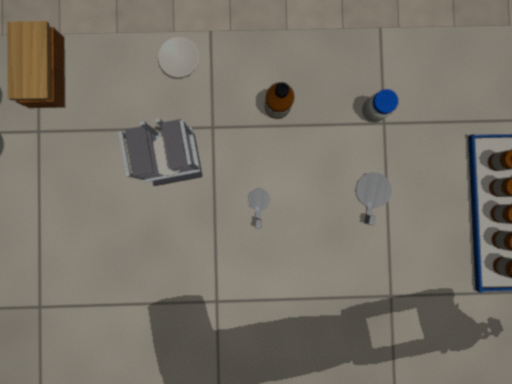

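The large plate is at about (373,190) in the top view, with its lug at (369,219). The small plate is at (258,199) and the cassette near (160,150). I'll zoom in on the cassette and the plate.

Run:
```python
import cv2,numpy as np
a=cv2.imread("pics/side0.png")[140:275,90:250];b=cv2.imread("pics/top0.png")[105:200,105:215]
c=cv2.imread("pics/top0.png")[160:235,340:410]
f=lambda i,h:cv2.resize(i,(int(i.shape[1]*h/i.shape[0]),h),interpolation=cv2.INTER_CUBIC)
cv2.imwrite("pics/z_side.png",f(a,590));b=f(b,430);c=f(c,430)
cv2.imwrite("pics/z_top.png",np.hstack([b,c])[:,:])
print(b.shape,c.shape)
```

```text
(430, 497, 3) (430, 401, 3)
```

View pics/z_side.png

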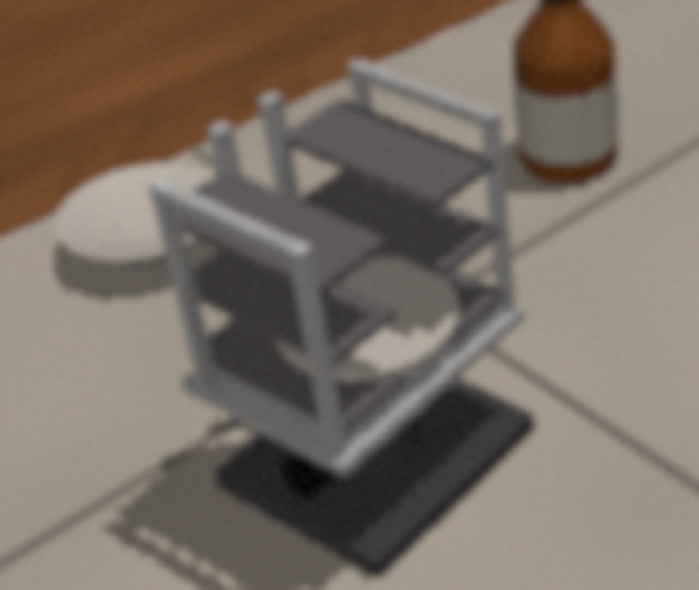

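Run:
```python
import cv2
b=cv2.imread("pics/top0.png")[105:200,105:215]
cv2.imwrite("pics/z_top2.png",cv2.resize(b,None,fx=6,fy=6,interpolation=cv2.INTER_CUBIC))
```

```text
(no output)
```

View pics/z_top2.png

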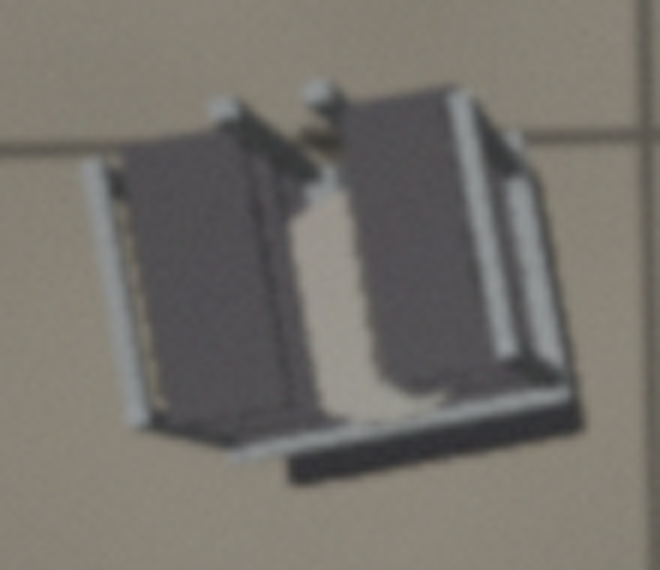

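Mouth is on the robot's side: the floor lip is in front and the two back-stop posts are at the top of the top view. In the zoomed top crop the left bar runs (92,162)-(138,422), the right bar (460,95)-(508,355), and the stop tops are at (222,105) and (318,90). I matched the same points in the side crop, so next I triangulate them.

```bash
cat > h.py <<'E'
import numpy as np,cv2
from scipy.spatial.transform import Rotation as R
def ray(c,p):
    u=np.linalg.inv(c["intrinsics"])@[p[0],p[1],1.]
    d=R.from_quat(c["rotation"]).as_matrix() if np.ndim(c["rotation"])==1 else np.array(c["rotation"])
    d=d@u; return np.array(c["eye"],float),d/np.linalg.norm(d)
def plane(c,p,z):
    e,d=ray(c,p); return e+d*(z-e[2])/d[2]
def tri(rs):
    A=sum(np.eye(3)-np.outer(d,d) for e,d in rs);b=sum((np.eye(3)-np.outer(d,d))@e for e,d in rs)
    x=np.linalg.solve(A,b); return x,[np.linalg.norm(np.cross(x-e,d)) for e,d in rs][0]
E
python3 - <<'E'
from h import *
import pickle
d=pickle.load(open("c0.pkl","rb"));T,S=d["top"],d["side"]
S_=lambda p:(90+p[0]/4.37,140+p[1]/4.37);T_=lambda p:(105+p[0]/6,105+p[1]/6)
P={"Lb":((155,188),(92,162)),"Lf":((308,250),(138,422)),"Rb":((358,65),(460,95)),"Rf":((498,120),(508,355)),"sL":((222,126),(222,103)),"sR":((270,95),(318,88)),
"lipL":((340,462),(240,452)),"lipR":((520,318),(567,393))}
for k,(s,t) in P.items():
    x,e=tri([ray(S,S_(s)),ray(T,T_(t))]);print(k,x.round(1),round(e,1))
# plates
f=T["frame"].astype(int);
hsv=cv2.cvtColor(T["frame"],cv2.COLOR_RGB2HSV);print(T["frame"][190,373],T["frame"][219,369],T["frame"][175,340],T["frame"][215,370])
for n,(x0,y0,x1,y1) in {"large":(345,162,400,232),"small":(240,180,280,235)}.items():
    sub=f[y0:y1,x0:x1]; m=((sub[:,:,0]-sub[:,:,2])<8).astype(np.uint8)
    k=cv2.morphologyEx(m,cv2.MORPH_OPEN,cv2.getStructuringElement(2,(13,13)))
    c=max(cv2.findContours(k,0,1)[0],key=cv2.contourArea);(cx,cy),r=cv2.minEnclosingCircle(c)
    M=cv2.moments(c);cx,cy=M["m10"]/M["m00"],M["m01"]/M["m00"]
    print(n,m.sum(),(cx+x0,cy+y0,r),plane(T,(cx+x0,cy+y0),4).round(1))
    if n=="large":
        for row in m: print("".join(".#"[v] for v in row))
E
```

```text
Lb [685.9 198.  172.4] 0.5
Lf [607.3 184.1 175.2] 1.2
Rb [702.7  87.8 173.5] 1.1
Rf [624.7  75.4 172.9] 0.9
sL [701.5 157.7 175.4] 1.3
sR [705.9 130.  175.6] 0.3
lipL [606.5 185.3  66.9] 0.5
lipR [623.4  72.5  63.7] 0.6
[119 120 121] [79 80 80] [134 128 117] [96 96 96]
large 1132 (373.0318222222222, 189.84462222222223, 18.132720947265625) [ 575.8 -307.1    4. ]
.......................................................
.......................................................
.......................................................
.......................................................
.......................................................
.......................................................
.......................................................
.......................................................
.......................................................
.......................................................
..........................#.#..........................
.......................###########.....................
....................#################..................
........
[... 2572 characters left out ...]
..............############.........................
....................##########.........................
.....................########..........................
........................#####..........................
.......................................................
.......................................................
.......................................................
.......................................................
.......................................................
.......................................................
.......................................................
small 498 (258.5933239304184, 199.2966619652092, 11.510964393615723) [561.6 -49.5   4. ]
```

View pics/z_top.png

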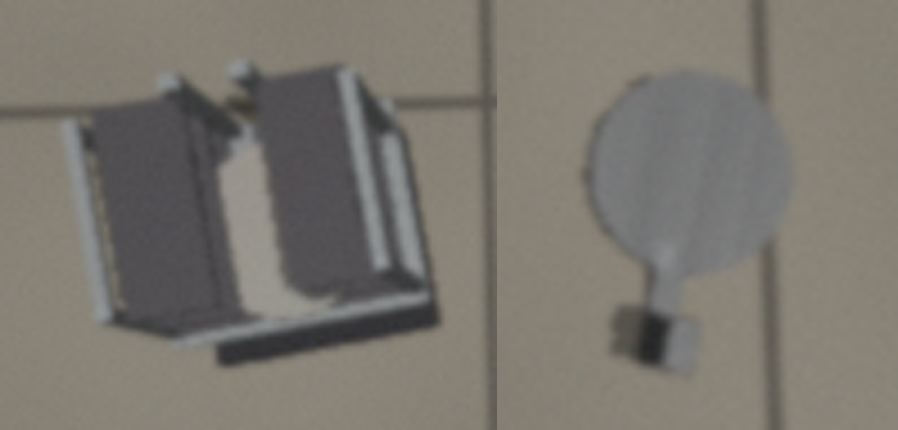

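The zoomed crop shows the lug's top face centred at about (682,342) in the crop, pixel (372.3,219.7). The neck is at about pixel (369.3,210.6). The cassette origin comes out near (657,136.5), yaw about 9.2°, base z about 62.

Run:
```python
from h import *
import pickle
d=pickle.load(open("c0.pkl","rb"));T=d["top"]
c=plane(T,(373.03,189.84),4)
for n,p,z in(("lug",(372.3,219.7),36),("neck",(369.3,210.6),4)):
    q=plane(T,p,z);v=c-q;print(n,q.round(1),np.hypot(*v[:2]).round(1),np.degrees(np.arctan2(v[1],v[0])).round(1))
```

```text
lug [ 510.5 -292.4   36. ] 66.9 -12.7
neck [ 529.5 -296.8    4. ] 47.4 -12.4
```

Call:
servo_tool([
  {"twist":[0,0,6.22],"claw":6},
  {"twist":[0,0,6.22]},
  {"twist":[0,0,6.22]},
  {"twist":[0,0,6.22]},
  {"twist":[0,0,6.22]},
  {"slide":[1.19,-1.8,0]},
  {"slide":[1.19,-1.8,0]},
  {"slide":[1.19,-1.8,0]},
  {"slide":[1.19,-1.8,0]},
  {"slide":[1.19,-1.8,0]},
])

```text
validation failed for argument at $.mo...
```

Call:
servo_tool([
  {"slide":[1.19,-1.8,0]},
  {"slide":[1.19,-1.8,0]},
  {"slide":[1.19,-1.8,0]},
  {"slide":[1.19,-1.8,0]},
  {"slide":[1.19,-1.8,0]},
  {"slide":[1.19,-1.8,0]},
  {"slide":[1.19,-1.8,0]},
  {"slide":[1.19,-1.8,0]},
  {"slide":[1.19,-1.8,0]},
  {"slide":[1.19,-1.8,0]},
])

```text
validation failed for argument at $.mo...
```

Call:
servo_tool([
  {"slide":[1.19,-1.8,0]},
  {"slide":[1.19,-1.8,0]},
  {"slide":[1.19,-1.8,0]},
  {"slide":[1.19,-1.8,0]},
  {"slide":[1.19,-1.8,0]},
  {"slide":[0,0,3]},
  {"slide":[0,0,3]},
  {"slide":[0,0,3]},
  {},
  {},
])

```text
validation failed for argument at $.mo...
```

Call:
servo_tool([
  {"slide":[0,0,0],"twist":[0,0,6.22],"claw":6},
  {"slide":[0,0,0],"twist":[0,0,6.22],"claw":6},
  {"slide":[0,0,0],"twist":[0,0,6.22],"claw":6},
  {"slide":[0,0,0],"twist":[0,0,6.22],"claw":6},
  {"slide":[0,0,0],"twist":[0,0,6.22],"claw":6},
])

```text
clock: 0.52
tool_pos: [199.4, -592.0, 230.6]
tool_rot: [0.994, -0.111, -0.0, -0.001]
contact_force: [-0.3, 0.4, 0.6]
finger_gap: 0.697
finger_force: 0.0
```

Call:
servo_tool([
  {"slide":[1.19,-1.8,0],"twist":[0,0,0],"claw":6},
  {"slide":[1.19,-1.8,0],"twist":[0,0,0],"claw":6},
  {"slide":[1.19,-1.8,0],"twist":[0,0,0],"claw":6},
  {"slide":[1.19,-1.8,0],"twist":[0,0,0],"claw":6},
  {"slide":[1.19,-1.8,0],"twist":[0,0,0],"claw":6},
  {"slide":[1.19,-1.8,0],"twist":[0,0,0],"claw":6},
  {"slide":[1.19,-1.8,0],"twist":[0,0,0],"claw":6},
  {"slide":[1.19,-1.8,0],"twist":[0,0,0],"claw":6},
  {"slide":[1.19,-1.8,0],"twist":[0,0,0],"claw":6},
  {"slide":[1.19,-1.8,0],"twist":[0,0,0],"claw":6},
])

```text
clock: 1.35
tool_pos: [355.1, -441.2, 230.8]
tool_rot: [0.994, -0.109, -0.0, -0.0]
contact_force: [0.0, 0.3, 0.2]
finger_gap: 0.702
finger_force: 0.0
```

Call:
servo_tool([
  {"slide":[1.19,-1.8,0],"twist":[0,0,0],"claw":6},
  {"slide":[1.19,-1.8,0],"twist":[0,0,0],"claw":6},
  {"slide":[1.19,-1.8,0],"twist":[0,0,0],"claw":6},
  {"slide":[1.19,-1.8,0],"twist":[0,0,0],"claw":6},
  {"slide":[1.19,-1.8,0],"twist":[0,0,0],"claw":6},
  {"slide":[1.19,-1.8,0],"twist":[0,0,0],"claw":6},
  {"slide":[1.19,-1.8,0],"twist":[0,0,0],"claw":6},
  {"slide":[1.19,-1.8,0],"twist":[0,0,0],"claw":6},
  {"slide":[1.19,-1.8,0],"twist":[0,0,0],"claw":6},
  {"slide":[1.19,-1.8,0],"twist":[0,0,0],"claw":6},
])

```text
clock: 2.18
tool_pos: [510.1, -291.3, 230.8]
tool_rot: [0.994, -0.109, -0.0, -0.0]
contact_force: [1.0, -1.1, -0.2]
finger_gap: 0.707
finger_force: 0.0
```

Call:
servo_tool([
  {"slide":[0,0,3],"twist":[0,0,0],"claw":6},
  {"slide":[0,0,3],"twist":[0,0,0],"claw":6},
  {"slide":[0,0,3],"twist":[0,0,0],"claw":6},
  {"slide":[0,0,3],"twist":[0,0,0],"claw":6},
  {"slide":[0,0,3],"twist":[0,0,0],"claw":6},
  {"slide":[0,0,0],"twist":[0,0,0],"claw":6},
  {"slide":[0,0,0],"twist":[0,0,0],"claw":6},
])

```text
clock: 2.77
tool_pos: [508.1, -291.1, 79.3]
tool_rot: [0.994, -0.109, -0.002, -0.001]
contact_force: [-0.7, -0.1, 0.7]
finger_gap: 0.705
finger_force: 0.0
```

Run:
```python
from station import *
import cv2,numpy as np
f=lambda i:cv2.resize(i,(395,395),interpolation=cv2.INTER_CUBIC)
t=read_camera("top")["frame"][150:250,320:420,::-1];s=read_camera("side")["frame"][120:220,280:380,::-1]
cv2.imwrite("pics/g1.png",np.hstack([f(t),f(s)]))
```

```text
(no output)
```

View pics/g1.png

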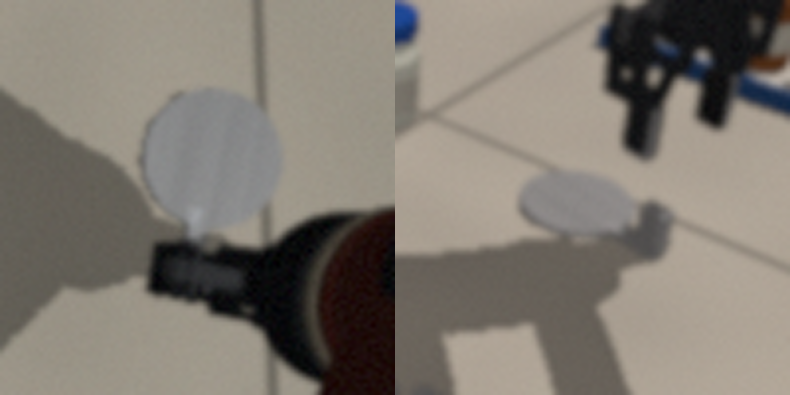

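The fingers straddle the lug line. In the top view the gripper is at crop (195,270) and the neck enters it at (200,240). In the side view the lug at (655,230) is below and between the fingers. Descending and gripping.

Call:
servo_tool([
  {"slide":[0,0,1.2],"twist":[0,0,0],"claw":6},
  {"slide":[0,0,1.2],"twist":[0,0,0],"claw":6},
  {"slide":[0,0,1.2],"twist":[0,0,0],"claw":6},
  {"slide":[0,0,1.2],"twist":[0,0,0],"claw":6},
  {"slide":[0,0,1.2],"twist":[0,0,0],"claw":6},
  {"slide":[0,0,1.1],"twist":[0,0,0],"claw":6},
  {"slide":[0,0,0],"twist":[0,0,0],"claw":6},
])

```text
clock: 3.45
tool_pos: [507.6, -290.8, 6.8]
tool_rot: [0.994, -0.109, -0.002, -0.001]
contact_force: [-0.7, 0.4, -0.6]
finger_gap: 0.701
finger_force: 0.0
```

Call:
servo_tool([
  {"slide":[0,0,0],"twist":[0,0,0],"claw":3},
  {"slide":[0,0,0],"twist":[0,0,0],"claw":2},
  {"slide":[0,0,0],"twist":[0,0,0],"claw":0.5},
  {"slide":[0,0,0],"twist":[0,0,0],"claw":0.5},
  {"slide":[0,0,0],"twist":[0,0,0],"claw":0.5},
  {"slide":[0,0,0],"twist":[0,0,0],"claw":0.5},
  {"slide":[0,0,0],"twist":[0,0,0],"claw":0.5},
  {"slide":[0,0,0],"twist":[0,0,0],"claw":0.5},
], squeeze=60)

```text
clock: 4.12
tool_pos: [510.3, -292.8, 11.3]
tool_rot: [0.994, -0.109, 0.001, 0.0]
contact_force: [-0.2, 0.6, 6.3]
finger_gap: 0.126
finger_force: 59.2
```

Call:
servo_tool([
  {"slide":[0,0,-1],"twist":[0,0,0],"claw":0.5},
  {"slide":[0,0,-1.5],"twist":[0,0,0],"claw":0.5},
  {"slide":[0,0,-1.5],"twist":[0,0,0],"claw":0.5},
  {"slide":[0,0,-1.5],"twist":[0,0,0],"claw":0.5},
  {"slide":[0,0,-1.5],"twist":[0,0,0],"claw":0.5},
  {"slide":[0,0,-1.5],"twist":[0,0,0],"claw":0.5},
  {"slide":[0,0,-1.5],"twist":[0,0,0],"claw":0.5},
  {"slide":[0,0,-1.5],"twist":[0,0,0],"claw":0.5},
  {"slide":[0,0,-1.5],"twist":[0,0,0],"claw":0.5},
  {"slide":[0,0,-0.5],"twist":[0,0,0],"claw":0.5},
])

```text
clock: 4.95
tool_pos: [510.5, -292.9, 148.0]
tool_rot: [0.994, -0.109, 0.001, 0.001]
contact_force: [2.1, -0.7, 0.4]
finger_gap: 0.126
finger_force: 58.4
```

Call:
servo_tool([
  {"slide":[0,0,0],"twist":[0,0,-5.43],"claw":0.5},
  {"slide":[0,0,0],"twist":[0,0,-5.43],"claw":0.5},
  {"slide":[0,0,0],"twist":[0,0,-5.43],"claw":0.5},
  {"slide":[0,0,0],"twist":[0,0,-5.43],"claw":0.5},
  {"slide":[0,0,0],"twist":[0,0,0],"claw":0.5},
  {"slide":[0,0,0],"twist":[0,0,0],"claw":0.5},
])

```text
clock: 5.45
tool_pos: [509.3, -292.1, 144.8]
tool_rot: [0.997, 0.079, -0.0, -0.0]
contact_force: [0.2, -0.6, -1.4]
finger_gap: 0.126
finger_force: 58.4
```

Run:
```python
from station import *
import cv2,numpy as np,pickle
f=lambda i:cv2.resize(i,(395,395),interpolation=cv2.INTER_CUBIC)
T=read_camera("top");S=read_camera("side");pickle.dump({"top":T,"side":S},open("c1.pkl","wb"))
t=T["frame"][140:240,320:420,::-1];s=S["frame"][60:220,230:390,::-1]
cv2.imwrite("pics/g2.png",np.hstack([f(t),f(s)]))
```

```text
(no output)
```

View pics/g2.png

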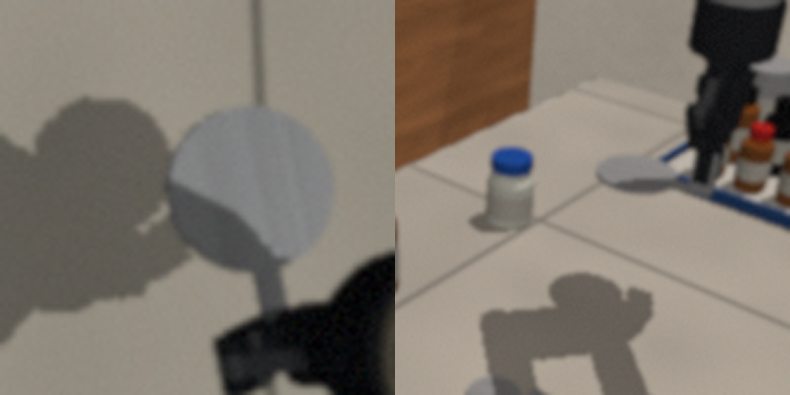

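The plate hangs level in the grip. Its disc centre is at about (383,187) in the top view and (328,130) in the side view. Checking its position against the tool.

Run:
```python
from h import *
import pickle
d=pickle.load(open("c1.pkl","rb"));T,S=d["top"],d["side"]
print(tri([ray(T,(383.3,187.3)),ray(S,(328.0,130.1))]))
a=R.from_quat([.997,.079,0,0]).as_matrix();print(a.round(3).tolist())
c=np.radians(9.2);u=np.array([np.cos(c),np.sin(c)]);o=np.array([657,136.5])
for s in(-110,0):print(s,o+u*s, o+u*(s-68))
```

```text
(array([ 575.6717667 , -284.10434151,  134.0281697 ]), np.float64(0.587883564267321))
[[0.988, 0.157, 0.0], [0.157, -0.988, 0.0], [0.0, 0.0, -1.0]]
-110 [548.41501084 118.91306935] [481.28974482 108.04114859]
0 [657.  136.5] [589.87473398 125.62807924]
```

Call:
servo_tool([
  {"slide":[0.25,-1.5,0],"twist":[0,0,0],"claw":0.5},
  {"slide":[0.25,-2.5,0],"twist":[0,0,0],"claw":0.5},
  {"slide":[0.25,-2.5,0],"twist":[0,0,0],"claw":0.5},
  {"slide":[0.25,-2.5,0],"twist":[0,0,0],"claw":0.5},
  {"slide":[0.25,-2.5,0],"twist":[0,0,0],"claw":0.5},
  {"slide":[0.25,-2.5,0],"twist":[0,0,0],"claw":0.5},
  {"slide":[0.25,-2.5,0],"twist":[0,0,0],"claw":0.5},
  {"slide":[0.25,-2.5,0],"twist":[0,0,0],"claw":0.5},
  {"slide":[0.25,-2.5,0],"twist":[0,0,0],"claw":0.5},
  {"slide":[0.25,-2.5,0],"twist":[0,0,0],"claw":0.5},
])

```text
clock: 6.38
tool_pos: [495.2, -49.4, 145.3]
tool_rot: [0.997, 0.08, 0.0, -0.0]
contact_force: [0.4, 0.1, -0.8]
finger_gap: 0.123
finger_force: 58.6
```

Call:
servo_tool([
  {"slide":[0.25,-2.5,0],"twist":[0,0,0],"claw":0.5},
  {"slide":[0.25,-2.5,0],"twist":[0,0,0],"claw":0.5},
  {"slide":[0.25,-2.5,0],"twist":[0,0,0],"claw":0.5},
  {"slide":[0.25,-2.5,0],"twist":[0,0,0],"claw":0.5},
  {"slide":[0,-2.5,0],"twist":[0,0,0],"claw":0.5},
  {"slide":[0,-2.5,0],"twist":[0,0,0],"claw":0.5},
  {"slide":[0,-1.2,0],"twist":[0,0,0],"claw":0.5},
  {"slide":[0,0,0],"twist":[0,0,0],"claw":0.5},
  {"slide":[0,0,0],"twist":[0,0,0],"claw":0.5},
])

```text
clock: 7.13
tool_pos: [479.4, 110.6, 145.3]
tool_rot: [0.997, 0.081, -0.0, 0.0]
contact_force: [0.8, -0.3, -1.2]
finger_gap: 0.13
finger_force: 58.6
```

Run:
```python
from station import *
import cv2,numpy as np,pickle
f=lambda i:cv2.resize(i,(395,395),interpolation=cv2.INTER_CUBIC)
T=read_camera("top");S=read_camera("side");pickle.dump({"top":T,"side":S},open("c2.pkl","wb"))
t=T["frame"][100:250,105:255,::-1];s=S["frame"][125:275,110:260,::-1]
cv2.imwrite("pics/g3.png",np.hstack([f(t),f(s)]))
```

```text
(no output)
```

View pics/g3.png

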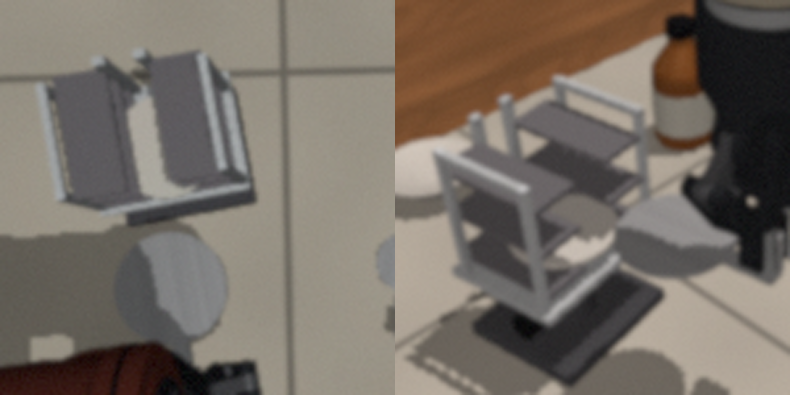

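The disc is in front of the mouth. Its centre is at about crop (172,285) in the top view and (670,235) in the side view. The middle rails meet the right front post at about (637,175) in the side view, so I'll check the height.

Run:
```python
from h import *
import pickle
d=pickle.load(open("c2.pkl","rb"));T,S=d["top"],d["side"]
k=395/150
s=lambda x,y:(110+(x-395)/k,125+y/k);t=lambda x,y:(105+x/k,100+y/k)
x,e=tri([ray(T,t(172,285)),ray(S,s(670,235))]);print(x,e)
c=np.radians(9.2);M=np.array([[np.cos(c),np.sin(c)],[-np.sin(c),np.cos(c)]])
print("in cassette",M@(x[:2]-[657,136.5]))
def up(q,px):
    e,dd=ray(S,px);v=np.array([dd[0],dd[1]]);tt=((np.array(q)-e[:2])@v)/(v@v);return (e+tt*dd)
for n,p in(("top",(640,137)),("mid",(637,175)),("posttop",(640,112))):print(n,up((624.7,75.4),s(*p)))
for n,p in(("Lmid",(530,255)),("Ltoprail",(527,217))):print(n,up((607.3,184.1),s(*p)))
```

```text
[548.43737248 121.06128191 133.14297037] 1.1632290796245088
in cassette [-109.63446724    2.11700331]
top [626.13929928  77.1707059  151.81299083]
mid [628.89894085  80.65295981 118.82119837]
posttop [625.23289425  76.05205817 172.68470969]
Lmid [609.59963071 188.11944411 123.59029409]
Ltoprail [608.43369364 186.05842295 154.36127663]
```

Call:
servo_tool([
  {"slide":[1,0.15,0],"twist":[0,0,0],"claw":0.5},
  {"slide":[1,0,0],"twist":[0,0,0],"claw":0.5},
  {"slide":[1,0,0],"twist":[0,0,0],"claw":0.5},
  {"slide":[1,0,0],"twist":[0,0,0],"claw":0.5},
  {"slide":[1,0,0],"twist":[0,0,0],"claw":0.5},
  {"slide":[1,0,0],"twist":[0,0,0],"claw":0.5},
])

```text
clock: 7.73
tool_pos: [540.9, 117.9, 145.2]
tool_rot: [0.997, 0.08, 0.0, -0.0]
contact_force: [-1.0, -0.6, -1.1]
finger_gap: 0.128
finger_force: 58.7
```

Call:
servo_tool([
  {"slide":[1,0,0],"twist":[0,0,0],"claw":0.5},
  {"slide":[1,0,0],"twist":[0,0,0],"claw":0.5},
  {"slide":[1,0,0],"twist":[0,0,0],"claw":0.5},
  {"slide":[1,0,0],"twist":[0,0,0],"claw":0.5},
  {"slide":[0.8,0,0],"twist":[0,0,0],"claw":0.5},
  {"slide":[0,0,0],"twist":[0,0,0],"claw":0.5},
])

```text
clock: 8.23
tool_pos: [588.6, 125.7, 145.1]
tool_rot: [0.997, 0.08, 0.0, -0.0]
contact_force: [-0.3, -0.0, -1.1]
finger_gap: 0.129
finger_force: 58.6
```

Call:
servo_tool([
  {"slide":[0,0,0.3],"twist":[0,0,0],"claw":0.5},
  {"slide":[0,0,0.3],"twist":[0,0,0],"claw":0.5},
  {"slide":[0,0,0],"twist":[0,0,0],"claw":0.5},
  {"slide":[0,0,0],"twist":[0,0,0],"claw":0.5},
])

```text
clock: 8.57
tool_pos: [585.9, 125.9, 138.8]
tool_rot: [0.997, 0.08, -0.001, 0.0]
contact_force: [-0.4, -0.8, 0.1]
finger_gap: 0.127
finger_force: 58.6
```

Run:
```python
from station import *
import cv2,numpy as np,pickle
f=lambda i:cv2.resize(i,(395,395),interpolation=cv2.INTER_CUBIC)
T=read_camera("top");S=read_camera("side");pickle.dump({"top":T,"side":S},open("c3.pkl","wb"))
t=T["frame"][100:220,95:215,::-1];s=S["frame"][135:255,110:230,::-1]
cv2.imwrite("pics/g4.png",np.hstack([f(t),f(s)]))
```

```text
(no output)
```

View pics/g4.png

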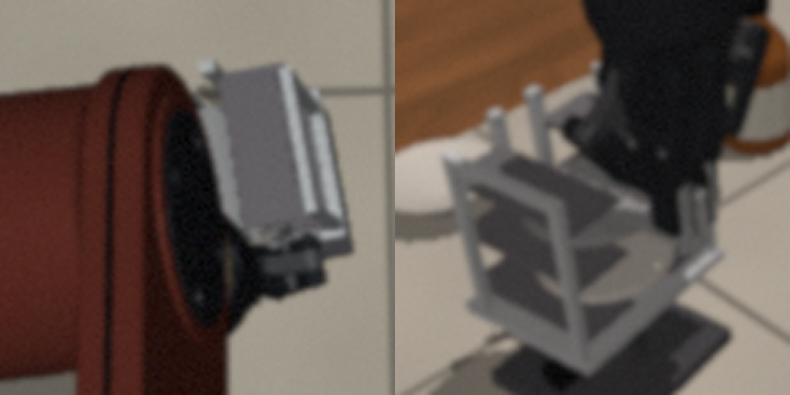

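The view is mostly blocked by the gripper, but the plate has gone in without touching anything. I'll lower it by force feel.

Call:
servo_tool([
  {"slide":[0.4,0,0],"twist":[0,0,0],"claw":0.5},
  {"slide":[0,0,0.2],"twist":[0,0,0],"claw":0.5},
  {"slide":[0,0,0],"twist":[0,0,0],"claw":0.5},
  {"slide":[0,0,0],"twist":[0,0,0],"claw":0.5},
])

```text
clock: 9.0
tool_pos: [590.4, 126.6, 137.2]
tool_rot: [0.997, 0.08, -0.0, -0.0]
contact_force: [0.3, -0.3, -1.5]
finger_gap: 0.127
finger_force: 58.6
```

Call:
servo_tool([
  {"slide":[0,0,0.2],"twist":[0,0,0],"claw":0.5},
  {"slide":[0,0,0],"twist":[0,0,0],"claw":0.5},
  {"slide":[0,0,0],"twist":[0,0,0],"claw":0.5},
])

```text
clock: 9.25
tool_pos: [590.3, 126.6, 135.0]
tool_rot: [0.997, 0.08, -0.0, -0.0]
contact_force: [-0.5, -0.3, -1.9]
finger_gap: 0.127
finger_force: 58.6
```

Call:
servo_tool([
  {"slide":[0,0,0.2],"twist":[0,0,0],"claw":0.5},
  {"slide":[0,0,0],"twist":[0,0,0],"claw":0.5},
  {"slide":[0,0,0],"twist":[0,0,0],"claw":0.5},
])

```text
clock: 9.5
tool_pos: [590.4, 126.6, 133.1]
tool_rot: [0.997, 0.08, -0.0, 0.0]
contact_force: [-0.4, -0.7, -2.1]
finger_gap: 0.125
finger_force: 58.6
```

Call:
servo_tool([
  {"slide":[0,0,0.15],"twist":[0,0,0],"claw":0.5},
  {"slide":[0,0,0],"twist":[0,0,0],"claw":0.5},
  {"slide":[0,0,0],"twist":[0,0,0],"claw":0.5},
])

```text
clock: 9.75
tool_pos: [590.6, 126.6, 131.8]
tool_rot: [0.997, 0.08, 0.0, -0.0]
contact_force: [-0.9, -0.0, -0.1]
finger_gap: 0.126
finger_force: 58.7
```

Call:
servo_tool([
  {"slide":[0,0,0.15],"twist":[0,0,0],"claw":0.5},
  {"slide":[0,0,0],"twist":[0,0,0],"claw":0.5},
  {"slide":[0,0,0],"twist":[0,0,0],"claw":0.5},
])

```text
clock: 10.0
tool_pos: [590.7, 126.6, 131.5]
tool_rot: [0.997, 0.081, 0.0, 0.0]
contact_force: [-3.1, -0.8, 4.9]
finger_gap: 0.128
finger_force: 59.5
```

Call:
servo_tool([
  {"slide":[0,0,0.15],"twist":[0,0,0],"claw":0.5},
  {"slide":[0,0,0],"twist":[0,0,0],"claw":0.5},
  {"slide":[0,0,0],"twist":[0,0,0],"claw":0.5},
])

```text
clock: 10.25
tool_pos: [590.7, 126.6, 131.3]
tool_rot: [0.997, 0.081, 0.0, 0.0]
contact_force: [-8.7, -1.0, 12.1]
finger_gap: 0.124
finger_force: 60.7
```

Contact is on the rails (TCP z about 131.5). I'll ease off, release and rise.

Call:
servo_tool([
  {"slide":[0,0,-0.3],"twist":[0,0,0],"claw":0.5},
  {"slide":[0,0,0],"twist":[0,0,0],"claw":0.5},
  {"slide":[0,0,0],"twist":[0,0,0],"claw":2.5},
  {"slide":[0,0,0],"twist":[0,0,0],"claw":4},
  {"slide":[0,0,0],"twist":[0,0,0],"claw":4},
  {"slide":[0,0,0],"twist":[0,0,0],"claw":4},
])

```text
clock: 10.75
tool_pos: [590.4, 126.6, 131.5]
tool_rot: [0.997, 0.08, -0.0, -0.0]
contact_force: [-0.1, -0.2, -0.1]
finger_gap: 0.472
finger_force: 0.0
```

Call:
servo_tool([
  {"slide":[0,0,-1],"twist":[0,0,0],"claw":4},
  {"slide":[0,0,-1],"twist":[0,0,0],"claw":4},
  {"slide":[0,0,-1.5],"twist":[0,0,0],"claw":4},
  {"slide":[0,0,-2],"twist":[0,0,0],"claw":4},
  {"slide":[-1.5,0,-2],"twist":[0,0,0],"claw":4},
  {"slide":[-2.5,0,-2],"twist":[0,0,0],"claw":4},
  {"slide":[-3,0,0],"twist":[0,0,0],"claw":4},
  {"slide":[-3,0,0],"twist":[0,0,0],"claw":4},
  {"slide":[-3,0,0],"twist":[0,0,0],"claw":4},
  {"slide":[0,0,0],"twist":[0,0,0],"claw":4},
])

```text
clock: 11.58
tool_pos: [458.0, 105.5, 227.2]
tool_rot: [0.997, 0.081, -0.001, 0.0]
contact_force: [1.2, -1.0, -0.1]
finger_gap: 0.465
finger_force: 0.0
```

Run:
```python
from station import *
import cv2,numpy as np,pickle
f=lambda i:cv2.resize(i,(395,395),interpolation=cv2.INTER_CUBIC)
T=read_camera("top");S=read_camera("side");pickle.dump({"top":T,"side":S},open("c4.pkl","wb"))
t=T["frame"][100:220,95:215,::-1];s=S["frame"][135:255,110:230,::-1]
cv2.imwrite("pics/g5.png",np.hstack([f(t),f(s)]))
```

```text
(no output)
```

View pics/g5.png

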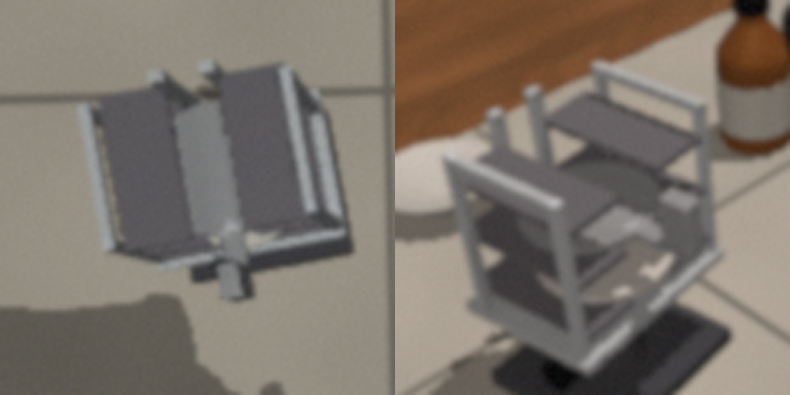

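The plate lies in the middle slot above the white disc, with its lug out of the mouth. The lug top is at about (236,283) in the top crop and (680,196) in the side crop. Checking those numbers.

Run:
```python
from h import *
import pickle
d=pickle.load(open("c4.pkl","rb"));T,S=d["top"],d["side"];k=395/120
s=lambda x,y:(110+(x-395)/k,135+y/k);t=lambda x,y:(95+x/k,100+y/k)
x,e=tri([ray(T,t(237,284)),ray(S,s(680,196))]);c=np.radians(9.2);M=np.array([[np.cos(c),np.sin(c)],[-np.sin(c),np.cos(c)]])
print(x,e,M@(x[:2]-[657,136.5]))
# back edge of disc vs stops seen from the top, z=122
for p in((195,105),(208,100)):
    q=plane(T,t(*p),122);print(M@(q[:2]-[657,136.5]))
```

```text
[589.18030614 122.29946305 154.74484818] 1.7768717218748367 [-69.21767801  -3.1747718 ]
[39.81536759  7.800147  ]
[41.31855494 -0.16089644]
```

```bash
python3 -c "
from station import *
print(hand_in())"
```

```text
the job is handed in; nothing more can be done
None
```

The large plate is in the middle slot and released, with its lug sticking out of the mouth, and the job is handed in. My last camera check put its centre about 1 mm from the target along the slot and about 3 mm across it. The hand-in returned no verdict.

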